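# Unhook the bay cover of a detector head and press its test button

### The job

Take the grey cover off the sloping bay of the detector head: swing its lower end well up, so that the nib underneath lifts off its ledge, then draw the cover out from under the blue strip and lay it flat in the blue tray, handle up, without dropping it. Then press the red test button inside the bay fully down and let it spring back. Leave the lens, the jar and the screwdriver where they are.

Things in the scene. Friction and masses are not known exactly. Their poses are not given: they have to be found in the camera images.
- housing: Fixed aluminium detector head, 250 (x) x 150 (y) x 152 mm high, origin at the centre of its underside, z up. Its front, towards its -x, is a bay sloping at 35 degrees, closed by the cover; the slope rises towards its +x. Below, u runs up the slope (35 degrees above +x), n outward, square to it (up and towards -x). The rear box, flat top at z = 152, spans x = 40 to 135 mm.
- bay (a point): Zero of u and n: (-110, 0, 50) mm in the housing frame, axes as the housing. The cover's underside lies at n = 0, on a sill (u = 3 to 12) and on the brass ledge. Side cheeks (inner faces at y = +-57 mm, tops at n = 4) leave the cover 2 mm of play a side. An end stop at u = 158 lets it slide up 8 mm. The bay floor lies at n = -36.
- ledge (a point): Middle of the brass ledge's upper edge, u = 110, n = 0, on which the cover's nib hangs. The ledge spans u = 100 to 110 and is 18 mm deep, its top at n = 0; behind it the bay is hollow. Axes as the housing.
- keeper (a point): Middle of the lower front edge of the fixed blue keeper strip: u = 140, n = 7. The strip is 5 mm thick and covers u = 140 to 172, 2 mm above the cover, whose upper 10 mm lie under it: the cover cannot be lifted straight off. Axes as the housing.
- cover: Loose grey plate, 154 (x) x 110 (y) x 5 mm, 0.2 to 0.35 kg, centre of mass near x = -7 mm. Origin: middle of its underside (u = 73, n = 0 when hung); x points to its upper end, z outward to the handle's side. Under its lower end a flange (x = -77 to -73) reaches to z = -12 like the nib, so on a flat floor it lies level with its origin 12 mm up.
- cover_handle (a point): Middle of the handle's top face, (-28, 0, 37) mm in the cover frame, axes as the cover. The handle is a black bar along the cover's x, 60 long, 14 wide (y), 32 mm high above the plate's top face (z = 5 to 37).
- cover_nib (a point): Middle of the nib's tip, (39.5, 0, -12) mm in the cover frame. The nib is 5 mm thick (x), 100 wide, 12 deep, and hooks behind the ledge. It clears once the lower end is swung up about 21 degrees about the keeper's edge (25 to 30 is safe); on the way its tip pushes the cover 4 to 6 mm up the slope. Then the cover draws out 25 mm towards its lower end; if still hooked, it stops firmly.
- cover_top (a point): Middle of the cover's upper end face, (77, 0, 2.5) mm in the cover frame, axes as the cover.
- tray: Blue open tray fixed to the breadboard, 230 (x) x 180 (y) x 20 mm high, walls and floor 5 mm. Origin: centre of its underside.
- test_button_top (a point): Centre of the top face of the red test button, 32 mm across, in a grey round housing (48 mm across) on the bay floor, at u = 56, n = -12 (hidden under the cover until that is off). Its z axis points outward along the slope's normal (35 degrees from vertical, towards the housing's -x) and it is pressed along -z.
- test_button (a joint): Travel of the button: 0 released, 0.007 m fully down; about 1.5 N to start and 5 N fully down; springs back.
- lens: Bystander: black-rimmed lens on a steel post, 110 mm tall, foot 44 mm across; origin at the centre of its foot.
- jar: Bystander: amber jar, 60 mm across, 85 mm tall; origin at the centre of its underside.
- driver: Bystander: orange screwdriver lying along its x, 180 mm long, 26 mm thick; origin below its middle.
Not all that is in view belongs to the job. What is meant by the cover is not green or orange, and is the smaller of those in its own colour.

How it is judged:
By the outcome, as a careful person would: the job done as asked, in the order asked, and still so for the second after the job is handed in, with the robot touching nothing.
It also fails if it takes over 61 s, if anything falls off the work surface, if the arm or the gripper's body presses on something with over 40 N, if the wrist force passes 120 N, or if a joint passes its speed limit or range.

### The arm

A 6-joint arm with a two-finger parallel gripper is mounted at the origin on the work surface. World frame = base frame: x ahead of the robot, y to its left, z up, the work surface at z = 0. Lengths are in m, angles in rad, forces in N, time in s.
With the tool pointing down it reaches from about 0.4 to 0.825 m from the base axis. Payload 7 kg.
Tool frame: the origin (TCP) lies at the centre of the arm's flange, where the gripper is bolted on; the fingertips stand 178 mm ahead of it and the grasp point (between the pads) lies r.tcp_to_grasp ahead of it (r.tcp_to_grasp is the distance from the TCP to the grasp point, in m); z points along the fingers, y is the line along which they close (so a half turn about z gives the same grasp; the last joint's range is limited). The gripper opens to 88 mm and grips with 3 to 60 N. Pads are 19 mm wide; open, the fingers measure 130 mm over their backs; the gripper's body (78 mm by 193 mm) begins 47 mm behind the grasp point.
Start: joints at [1.433, 0.359, 0.012, 0, -1.224, -0.288], TCP at [0.279, 0.615, 0.405] pointing down, gripper open.
Joint ranges: [-3.07, 3.07], [-1.43, 2.12], [-1.02, 1.25], [-3.03, 1.67], [-3.05, -0], [-3.03, 3.03]. Speed limits (rad/s): [2.39, 2.39, 3.01, 3.14, 3.14, 3.14].

### API

Orientations are given as a unit quaternion [x, y, z, w].
In Python, from station import r, kin, eyes, status gives the robot as it stands. Calls block until the motion is done:
- r.move_pose(position, orientation): joint-space move of the TCP to a pose.
- r.servo_line(position, frame=None, v=0.15, contact_N=None): straight line of the TCP; frame=None keeps the orientation; v is the mean speed in m/s. With contact_N (N) it stops when the force on the tool has changed by that much, and returns True; else False.
- r.set_joints(angles): joint-space move.
- r.move_gripper(opening, force=None): opening from 0.0 (shut) to 1.0 (fully open); force is the grip in N (None keeps the last); returns when the fingers have stopped.
- r.sleep(seconds).
- kin.ik(position, orientation): joint angles nearest the present ones, or None.
- eyes.camera(name): name is "scene" or "top" or "wrist"; returns the picture (480x640x3 uint8, red, green, blue); there is no depth.
- eyes.camera_params(name): a dict with "intrinsics" (3x3 intrinsics, pixels), "rvec" (rotation vector, rad) and "tvec" (3), from world to camera coordinates, as OpenCV has them; the wrist camera has in their place "tool_from_camera" (4x4, takes a point from camera to tool coordinates, whose origin is the TCP and whose axes are the flange's). Camera axes: x right, y down, z forward; pixel columns grow to the right and rows downward; lengths in m; the calibration is good to about 2 mm. A picture is of the moment at which its call begins: read the wrist's pose just before it. camera_params takes no time and is no camera call.
A pose or a line that the arm cannot do raises r.MotionError and nothing moves.
- r.job_done(): hands the job in; it is judged then, once.
Readings, each from a call of its own:
- status.read_time(): time.
- status.read_qpos(): joint angles.
- status.read_joint_velocities(): joint speeds.
- status.read_tau(): joint torques, N m.
- status.read_eef_pos(): TCP position.
- status.read_orientation(): TCP orientation.
- status.read_contact_force(): force on the tool from outside, world axes, zero at the start.
- status.read_ft_torque(): the same for the moment, N m.
- status.read_gripper_width(): opening from 0.0 (shut) to 1.0 (fully open).
- status.read_grasp_force(): force on a finger pad.
Only numpy, scipy, OpenCV 4.12 (cv2) and the standard library are available. Lean on these libraries where they do the work, as an engineer would, in place of code of your own. Each camera call takes 0.05 s, during which the arm holds its last target. There are 200 camera calls.

## Working session

There is one attempt and no reset: what is moved stays moved. The work goes in short steps, each a Python script; the robot and the scene stay as the last script left them, time stands still between calls to the robot, and variables do not carry over. Pictures are saved under pics/ and viewed, at most 12 in all, crops included, and the job is handed in when it is done.

```bash
ls; mkdir -p pics; python3 - <<'E'
from station import r,kin,eyes,status
import cv2
for n in("scene","top"):
    cv2.imwrite(f"pics/{n}0.png",eyes.camera(n)[:,:,::-1]); print(n,eyes.camera_params(n))
print(eyes.camera_params("wrist"),r.tcp_to_grasp,status.read_time(),status.read_orientation())
E
```

```text
pics
scene {'intrinsics': array([[524.58976643,   0.        , 315.23333358],
       [  0.        , 524.58976643, 246.55659867],
       [  0.        ,   0.        ,   1.        ]]), 'rvec': array([ 1.71817014,  2.10353493, -0.60984204]), 'tvec': array([ 0.02111644, -0.37495518,  1.74268943])}
top {'intrinsics': array([[526.59891043,   0.        , 309.84762481],
       [  0.        , 526.59891043, 243.31684274],
       [  0.        ,   0.        ,   1.        ]]), 'rvec': array([ 2.11876458, -2.15406909,  0.20721   ]), 'tvec': array([0.067699  , 0.4941793 , 1.32215266])}
{'intrinsics': array([[410.26561452,   0.        , 322.56886909],
       [  0.        , 410.26561452, 242.46885866],
       [  0.        ,   0.        ,   1.        ]]), 'tool_from_camera': array([[ 2.82617274e-04, -9.54822385e-01, -2.97176939e-01,
         7.99834971e-02],
       [ 9.99999859e-01,  1.36181932e-04,  5.13457328e-04,
         1.31757798e-03],
       [-4.49790421e-04, -2.97177043e-01,  9.54822289e-01,
         1.99766713e-02],
       [ 0.00000000e+00,  0.00000000e+00,  0.00000000e+00,
         1.00000000e+00]])} 0.1593 0.1 [ 9.77416144e-01 -2.11322404e-01 -8.71278002e-05  7.17862765e-04]
```

View pics/top0.png

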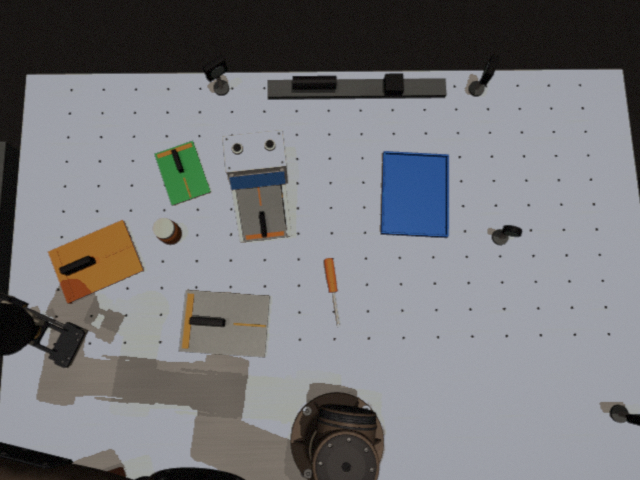

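View pics/scene0.png

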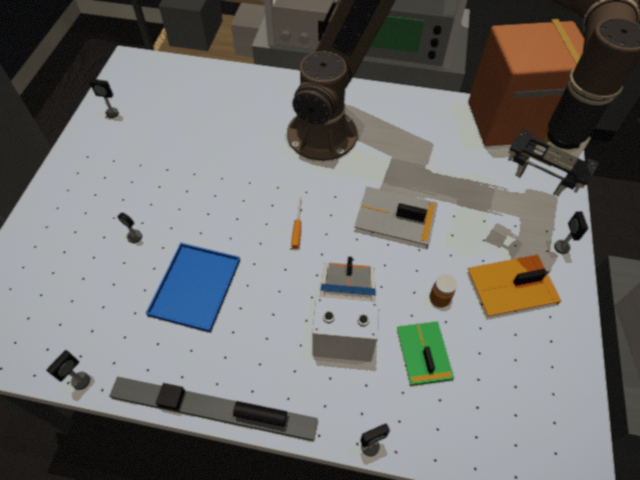

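The grey candidates in the top view are the cover in the housing bay at (262,210) and a larger grey plate lying flat at (225,323). There are also decoys: green at (182,173) and orange at (96,261). The smaller grey one, in the bay, fits the description. I'll confirm it in an enlarged crop.

```bash
python3 - <<'E'
import cv2
a=cv2.imread("pics/top0.png")[120:250,215:455]
a=cv2.convertScaleAbs(a,alpha=1.15)
cv2.imwrite("pics/crop1.png",cv2.resize(a,None,fx=3.3,fy=3.3,interpolation=cv2.INTER_CUBIC))
E
```

```text
(no output)
```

View pics/crop1.png

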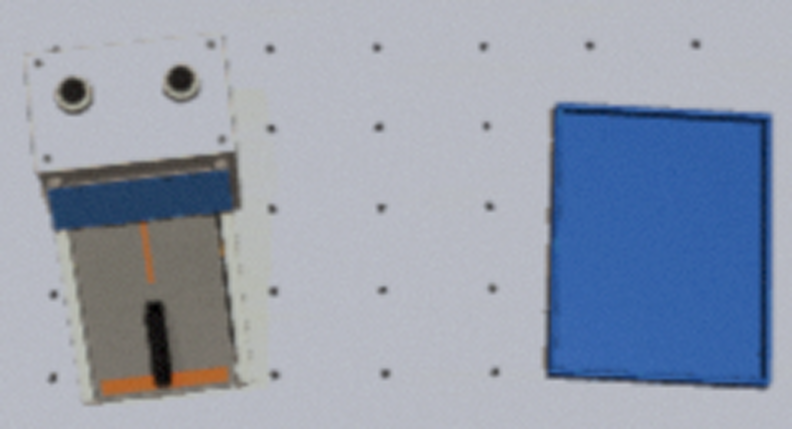

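The crop confirms it: an intact grey cover with a black handle at crop (158,345), under the blue strip at (145,200). Box-top corners are at (24,52), (225,37), (238,152) and (40,173); the tray rim is at (556,103)–(769,387). Next I fit the poses.

```bash
cat >h.py <<'E'
import numpy as np,cv2
from scipy.spatial.transform import Rotation as R
from scipy.optimize import least_squares
from station import r,kin,eyes,status
S,C=np.sin(np.radians(35)),np.cos(np.radians(35))
def un(u,n,y=0): u,n=u/1e3,n/1e3; return np.array([-.11+u*C-n*S,y/1e3,.05+u*S+n*C])   # bay -> housing frame
def proj(P,cam="top"):
    c=eyes.camera_params(cam); return cv2.projectPoints(np.float64(P),c["rvec"],c["tvec"],c["intrinsics"],None)[0][:,0]
def place(p,P): return np.array(P)@R.from_euler("z",p[2]).as_matrix().T+[p[0],p[1],0]
def fit(P,px,p0):
    s=least_squares(lambda p:(proj(place(p,P))-px).ravel(),p0,loss="soft_l1"); return s.x,s.fun.reshape(-1,2)
E
python3 - <<'E'
from h import *
full=lambda a:np.array(a)/3.3+[215,120]-.35
P=[[.135,.075,.152],[.135,-.075,.152],[.04,-.075,.152],[.04,.075,.152],un(15,37),un(75,37)]
px=full([[24,52],[225,37],[238,152],[40,173],[163,385],[153,303]])
for k in(4,6):
    p,f=fit(P[:k],px[:k],[.7,.2,0]);print("housing",p,f.round(1).tolist())
T=[[.115,.09,.02],[.115,-.09,.02],[-.115,-.09,.02],[-.115,.09,.02]]
p,f=fit(T,full([[556,103],[770,115],[769,387],[548,376]]),[.7,-.2,0]);print("tray",p,f.round(1).tolist())
E
```

```text
housing [0.62171347 0.18500658 0.09410367] [[0.5, 0.2], [0.1, -1.4], [0.2, 0.4], [-1.1, 0.3]]
housing [0.62303387 0.18552041 0.09216361] [[0.4, -0.4], [0.0, -1.8], [-0.0, -0.1], [-1.3, -0.3], [0.1, 0.8], [0.3, 3.5]]
tray [ 0.63165002 -0.22612485 -0.06846473] [[-0.5, 0.0], [0.4, -0.1], [0.4, 0.1], [-0.3, -0.1]]
```

```bash
cat >>h.py <<'E'
H=np.array([0.6223,0.1853,0.093]) ; T=np.array([0.6317,-0.2261,-0.0685])
def hq(yaw,tilt,flip=False):
    """tool z = -normal of a plane rising towards +x by tilt(rad), tool y along +-y"""
    n=np.array([-np.sin(tilt),0,np.cos(tilt)]); y=np.array([0,1.,0])*(1 if flip else -1)
    M=np.stack([np.cross(y,-n),y,-n],1)
    return (R.from_euler("z",yaw)*R.from_matrix(M)).as_quat()
def tcp(grasp,q,back=0): return np.asarray(grasp)-R.from_quat(q).as_matrix()[:,2]*(r.tcp_to_grasp+back)
def wproj(P):
    c=eyes.camera_params("wrist"); M=np.eye(4); M[:3,:3]=R.from_quat(status.read_orientation()).as_matrix(); M[:3,3]=status.read_eef_pos()
    W=np.linalg.inv(M@c["tool_from_camera"]); return cv2.projectPoints(np.float64(P),cv2.Rodrigues(W[:3,:3])[0],W[:3,3],c["intrinsics"],None)[0][:,0]
E
python3 - <<'E'
from h import *
full=lambda a:np.array(a)/3.3+[215,120]-.35
P=[[.135,.075,.152],[.135,-.075,.152],[.04,-.075,.152],[.04,.075,.152],un(15,37),un(75,5)]
p,f=fit(P,full([[24,52],[225,37],[238,152],[40,173],[163,385],[153,303]]),[.7,.2,0]);print(p,f.round(1).tolist())
for fl in(0,1):
    q=hq(H[2],np.radians(35),fl)
    for b in(0,.1): print(fl,b,kin.ik(tcp(place(H,un(50,27)),q,b),q))
    q=hq(T[2],0,fl); print(kin.ik(tcp(place(T,[-.0,0,.044]),q),q))
E
```

```text
[0.6217996  0.18562005 0.09030929] [[0.5, 0.0], [0.1, -1.3], [0.0, 0.4], [-1.3, 0.1], [0.0, 1.3], [0.3, -0.7]]
0 0 None
0 0.1 None
[-0.0538059   0.52790308 -0.21989582  0.         -0.82299743  1.55610223]
1 0 None
1 0.1 None
[-0.0538059   0.52790308 -0.21989582  0.         -0.82299743 -1.58549042]
```

```bash
python3 - <<'E'
from h import *
for u,n in((50,27),(40,29),(60,27)):
  for b in(0,.03):
    for fl in(0,1):
      print(u,b,fl,[(t,np.round(s,2).tolist()) for t in range(-5,40,5) if (s:=kin.ik(tcp(place(H,un(u,n)),q:=hq(H[2],np.radians(t),fl),b),q)) is not None])
E
```

```text
50 0 0 [(-5, [0.63, 0.36, -0.32, -0.05, -0.96, 1.06]), (0, [0.66, 0.32, -0.41, 0.0, -0.84, 1.0]), (5, [0.7, 0.28, -0.51, 0.08, -0.71, 0.91]), (10, [0.73, 0.24, -0.63, 0.19, -0.57, 0.78]), (15, [0.74, 0.2, -0.77, 0.39, -0.42, 0.57]), (20, [0.64, 0.16, -0.97, 0.91, -0.23, 0.15])]
50 0 1 [(-5, [0.63, 0.36, -0.32, -0.05, -0.96, -2.08]), (0, [0.66, 0.32, -0.41, 0.0, -0.84, -2.14]), (5, [0.7, 0.28, -0.51, 0.08, -0.71, -2.23]), (10, [0.73, 0.24, -0.63, 0.19, -0.57, -2.36]), (15, [0.74, 0.2, -0.77, 0.39, -0.42, -2.57]), (20, [0.64, 0.16, -0.97, 0.91, -0.23, -3.0])]
50 0.03 0 [(-5, [0.63, 0.33, -0.29, -0.05, -1.02, 1.06]), (0, [0.66, 0.28, -0.38, 0.0, -0.91, 1.0]), (5, [0.7, 0.24, -0.48, 0.07, -0.78, 0.92]), (10, [0.74, 0.19, -0.6, 0.17, -0.65, 0.8]), (15, [0.76, 0.15, -0.73, 0.34, -0.51, 0.62]), (20, [0.74, 0.11, -0.9, 0.65, -0.35, 0.33])]
50 0.03 1 [(-5, [0.63, 0.33, -0.29, -0.05, -1.02, -2.08]), (0, [0.66, 0.28, -0.38, 0.0, -0.91, -2.14]), (5, [0.7, 0.24, -0.48, 0.07, -0.78, -2.23]), (10, [0.74, 0.19, -0.6, 0.17, -0.65, -2.34]), (15, [0.76, 0.15, -0.73, 0.34, -0.51, -2.52]), (20, [0.74, 0.
[... 1548 characters left out ...]
72, 0.24, -0.6, 0.18, -0.59, -2.34]), (15, [0.74, 0.2, -0.74, 0.37, -0.44, -2.53]), (20, [0.67, 0.17, -0.93, 0.81, -0.26, -2.91])]
60 0.03 0 [(-5, [0.62, 0.34, -0.26, -0.05, -1.04, 1.07]), (0, [0.66, 0.29, -0.36, 0.0, -0.92, 1.01]), (5, [0.69, 0.24, -0.46, 0.07, -0.8, 0.93]), (10, [0.73, 0.2, -0.57, 0.17, -0.67, 0.81]), (15, [0.75, 0.15, -0.7, 0.32, -0.53, 0.65]), (20, [0.74, 0.11, -0.87, 0.61, -0.37, 0.37])]
60 0.03 1 [(-5, [0.62, 0.34, -0.26, -0.05, -1.04, -2.07]), (0, [0.66, 0.29, -0.36, 0.0, -0.92, -2.13]), (5, [0.69, 0.24, -0.46, 0.07, -0.8, -2.21]), (10, [0.73, 0.2, -0.57, 0.17, -0.67, -2.33]), (15, [0.75, 0.15, -0.7, 0.32, -0.53, -2.49]), (20, [0.74, 0.11, -0.87, 0.61, -0.37, -2.77])]
```

```bash
cat >>h.py <<'E'
def rot(th,v): c,s=np.cos(th),np.sin(th); return np.array([v[0]*c+v[1]*s,-v[0]*s+v[1]*c])   # lower end up
def clear(th,o):   # o: cover origin in (u,n) mm
    f=lambda p: rot(-th,np.array(p,float)-o)
    K,L,Sl=f((140,7)),f((110,0)),f((3,0))
    up=max(o[0]+rot(th,(77,z))[0] for z in(0,5))
    k=np.hypot(K[0]-77,0) if K[0]>77 else K[1]-5
    return min(max(K[1]-5,K[0]-77),-L[1],max(37-L[0],-12-L[1]),158-up,max(Sl[0]+73,-12-Sl[1]))
def plan(ths):
    out=[];o=np.array([73.,0])
    for t in ths:
        t=np.radians(t);best=None
        if t==0: out.append((0,o.copy(),clear(0,o)));continue
        piv=np.array([140,6.])+rot(t,np.array([-67.,-5.5]))
        g=[(min(clear(t,p),1.8)-.02*np.hypot(*(p-o)),p) for du in np.arange(-6,14,.25) for dn in np.arange(-8,8,.25) for p in[piv+[du,dn]]]
        s,p=max(g,key=lambda a:a[0]); out.append((t,p,clear(t,p))); o=p
    return out
E
python3 - <<'E'
from h import *
ths=[0,3,6,9,12,15,18,21,24,27,29]
P=plan(ths)
g=np.array([55-73,29.])
for th,o,c in P:
    G=o+rot(th,g); t=np.radians(12)-th; q=hq(H[2],t); gp=place(H,un(*G)); s=kin.ik(tcp(gp,q),q)
    print(round(np.degrees(th)),o.round(1),round(c,2),gp.round(3),None if s is None else s.round(2))
for t in(-10,-15,-20,-25):
    q=hq(T[2],np.radians(t)); s=kin.ik(tcp(place(T,[-.02,0,.05]),q),q); print(t,s)
b=place(H,un(56,-19))
for t in(5,10,12,15,18):
    q=hq(H[2],np.radians(t)); print(t,kin.ik(tcp(b,q,.0187),q))
E
```

```text
0 [73.  0.] -0.0 [0.541 0.178 0.105] [ 0.73  0.22 -0.67  0.25 -0.53  0.72]
3 [74.8  3.8] 1.49 [0.541 0.178 0.111] [ 0.72  0.24 -0.58  0.16 -0.63  0.82]
6 [75.3  6.3] 1.81 [0.541 0.178 0.115] [ 0.7   0.25 -0.51  0.09 -0.72  0.9 ]
9 [75.7  7.3] 1.85 [0.542 0.178 0.118] [ 0.68  0.28 -0.45  0.04 -0.8   0.96]
12 [76.3  9.1] 1.85 [0.542 0.178 0.121] [ 0.66  0.3  -0.38  0.   -0.89  1.  ]
15 [76.9 10.8] 1.83 [0.543 0.178 0.124] [ 0.64  0.33 -0.33 -0.03 -0.96  1.04]
18 [77.6 13.5] 2.0 [0.543 0.178 0.128] [ 0.62  0.35 -0.27 -0.06 -1.04  1.07]
21 [79.  16.9] 1.99 [0.543 0.178 0.133] [ 0.61  0.37 -0.21 -0.09 -1.12  1.1 ]
24 [80.6 20.2] 1.87 [0.544 0.178 0.138] [ 0.59  0.4  -0.16 -0.11 -1.2   1.12]
27 [82.6 23.5] 1.87 [0.545 0.178 0.143] [ 0.58  0.43 -0.11 -0.13 -1.27  1.14]
29 [84.  25.7] 1.8 [0.546 0.178 0.146] [ 0.57  0.45 -0.07 -0.14 -1.32  1.15]
-10 [-0.05471553  0.58110996 -0.11551276 -0.00276148 -1.04869193  1.55859842]
-15 [-0.05530528  0.6279288  -0.04260489 -0.00372155 -1.16204279  1.55953035]
-20 [-0.05583468  0.67690914  0.02983017 -0.00453146 -1.27276031  1.56022539]
-25 [-0.05630859  0.72766269  0.10164104 -0.00524634 -1.38108107  1.56073642]
5 [ 0.66452255  0.33750378 -0.46445535  0.07353283 -0.6967162   0.9445688 ]
10 [ 0.69404703  0.29782104 -0.58443681  0.18835595 -0.55206234  0.81597374]
12 [ 0.7031775   0.28280892 -0.63994856  0.25631267 -0.48921858  0.74361825]
15 [ 0.70661372  0.26066379 -0.73737519  0.40708546 -0.38592067  0.59336611]
18 [ 0.66563815  0.23664942 -0.86539239  0.70207328 -0.26227293  0.3357993 ]
```

```bash
python3 - <<'E'
from h import *
q=hq(H[2],np.radians(12)); G=place(H,un(55,29))
r.move_pose(tcp(G,q,.10),q); r.move_gripper(.5)
P=[un(15,37,-7),un(15,37,7),un(75,37,-7),un(75,37,7),un(140,12,-57),un(140,12,57),un(-4,5,-55),un(-4,5,55),[.04,-.075,.152],[.04,.075,.152]]
px=wproj(place(H,P)); im=eyes.camera("wrist")[:,:,::-1].copy(); cv2.imwrite("pics/w1raw.png",im)
for x,y in px: cv2.drawMarker(im,(int(round(x)),int(round(y))),(0,255,0) ,cv2.MARKER_CROSS,11,1)
cv2.imwrite("pics/w1.png",im); print(px.round(0).tolist(),status.read_time(),status.read_eef_pos()-tcp(G,q,.1))
E
```

```text
[[332.0, 303.0], [311.0, 303.0], [333.0, 233.0], [309.0, 233.0], [432.0, 104.0], [210.0, 104.0], [394.0, 288.0], [248.0, 288.0], [479.0, 6.0], [163.0, 6.0]] 2.875 [-3.74523991e-06 -1.63203377e-05  3.58520905e-05]
```

View pics/w1.png

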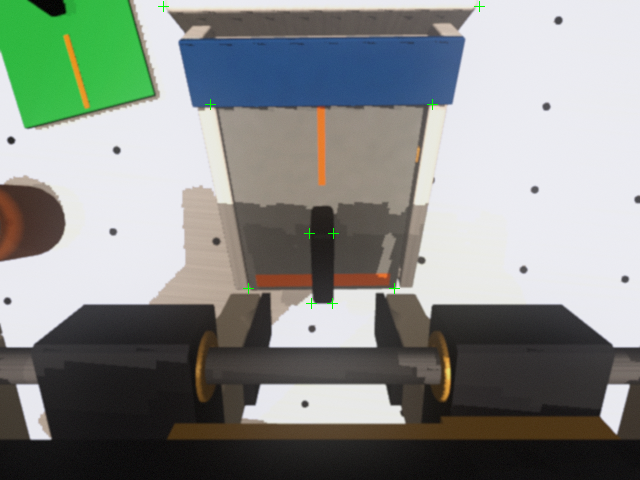

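The overlay matches to within 2–5 px: strip edge row 105 against 104, handle at columns 311–333, bottom row 302 against 303. I'll grasp and swing.

```bash
python3 - <<'E'
from h import *
q=hq(H[2],np.radians(12)); G=place(H,un(55,29)); F=status.read_contact_force
print(r.servo_line(tcp(G,q),q,v=.06,contact_N=6), F().round(1), (status.read_eef_pos()-tcp(G,q)).round(4))
r.move_gripper(0,60); print("grip",status.read_gripper_width(),status.read_grasp_force(),F().round(1))
g=np.array([55-73,29.])
for th,o,c in plan([0,1.5,3,6,9,12,15,18,21,24,27,29])[1:]:
    q=hq(H[2],np.radians(12)-th); p=tcp(place(H,un(*(o+rot(th,g)))),q)
    hit=r.servo_line(p,q,v=.02,contact_N=35)
    print(round(np.degrees(th),1),hit,F().round(1),status.read_ft_torque().round(2),round(status.read_time(),1))
    if hit: break
cv2.imwrite("pics/s2.png",cv2.resize(eyes.camera("scene")[200:400,250:500,::-1],None,fx=2,fy=2)); w=eyes.camera("wrist")[:,:,::-1]; 
cv2.imwrite("pics/m2.png",np.hstack([cv2.resize(w,(400,300)),cv2.resize(cv2.imread("pics/s2.png"),(375,300))]))
E
```

```text
False [ 0.1 -1.2 -0.1] [0.     0.0001 0.0004]
grip 0.15331125184091943 59.99234318733215 [-1.   0.1  1.1]
1.5 False [ 0.  -0.3 -4. ] [-0.08  0.88  0.03] 5.8
3.0 False [-0.1 -1.1 -2.2] [-0.09  0.74  0.06] 6.1
6.0 False [ 0.1 -0.2 -3.1] [-0.08  0.51  0.06] 6.8
9.0 False [ 0.2 -0.1 -3.1] [-0.07  0.12  0.01] 7.4
12.0 False [ 0.3  0.6 -2.3] [-0.02 -0.35  0.09] 8.0
15.0 False [ 1.9 -0.1 -2. ] [-0.11 -1.3   0.08] 8.6
18.0 False [ 5.1  1.1 -1.3] [ 0.13 -2.56  0.1 ] 9.2
21.0 False [ 7.   0.3 -1. ] [ 0.23 -2.9   0.13] 9.9
24.0 False [ 4.4  1.6 -2. ] [ 0.3  -2.89  0.16] 10.5
27.0 False [ 3.7  0.9 -2.2] [ 0.42 -2.48  0.11] 11.1
29.0 False [ 2.1 -0.  -2.5] [ 0.11 -1.65  0.08] 11.6
```

View pics/m2.png

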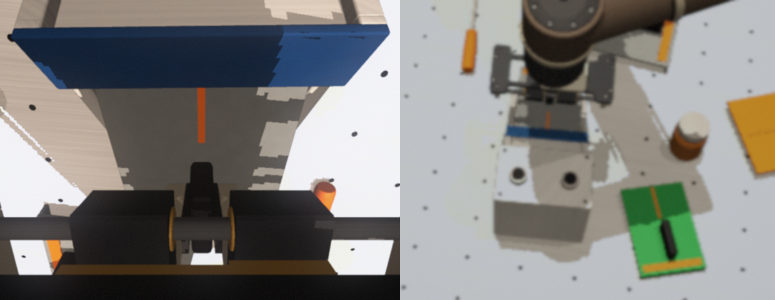

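The wrist view shows the handle gripped and the cover tilted under the strip. Forces stay low, so I draw it out with a contact guard.

```bash
python3 - <<'E'
from h import *
F=status.read_contact_force; th=np.radians(29); q=hq(H[2],np.radians(12)-th); p0=status.read_eef_pos()
d=lambda u,n: place([0,0,H[2]],un(u,n)-un(0,0))
dirc=-rot(th,(1,0))
for s in(6,12,18,24,32):
    hit=r.servo_line(p0+d(*(dirc*s)),q,v=.04,contact_N=15); print(s,hit,F().round(1),status.read_ft_torque().round(2))
    if hit: break
else:
    r.servo_line(status.read_eef_pos()+[0,0,.10],q,v=.12); print(F().round(1),status.read_ft_torque().round(2),status.read_time())
w=eyes.camera("wrist")[:,:,::-1]; cv2.imwrite("pics/m3.png",np.hstack([cv2.resize(w,(400,300)),cv2.resize(eyes.camera("scene")[150:350,250:500,::-1],(375,300))]))
E
```

```text
6 False [11.1  0.7  0.3] [-0.02 -5.33  0.29]
12 False [-0.6 -0.3 -3. ] [ 0.05 -1.28 -0.06]
18 False [ 0.8 -0.2 -3.9] [ 0.08 -1.31  0.01]
24 False [ 1.1  0.3 -3.3] [ 0.09 -1.31  0.01]
32 False [ 0.  -0.5 -3.1] [ 0.08 -1.31  0.05]
[ 0.1  0.1 -3.9] [ 0.05 -1.25 -0.  ] 14.2417
```

View pics/m3.png

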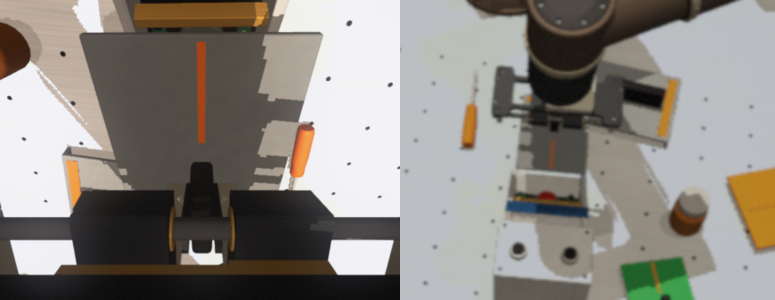

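The cover is free and held, and the red button is visible in the bay. The upper-end corners in the wrist view are at about (131,53) and (515,53). I'll fit the cover's angle in the grip, since it may have slipped about the pad axis.

```bash
python3 - <<'E'
from h import *
c=eyes.camera_params("wrist"); W=np.linalg.inv(c["tool_from_camera"])
# nominal: tool frame; cover plane rel. to tool tilt 23deg at grasp
def pts(P,d,dx,dz):
    P=np.array(P,float)-[-18+dx,0,29+dz]      # cover coords rel. grasp pt, mm
    a=np.radians(23-d)                           # cover plane tilt minus tool tilt
    # tool x = horizontal fwd when tool tilt 0, tool z down; cover x rises by a
    X=P[:,0]*np.cos(a)-P[:,2]*np.sin(a); Z=P[:,0]*np.sin(a)+P[:,2]*np.cos(a)
    return np.stack([X,-P[:,1],r.tcp_to_grasp*1e3-Z],1)/1e3
pr=lambda Q:cv2.projectPoints(Q,cv2.Rodrigues(W[:3,:3])[0],W[:3,3],c["intrinsics"],None)[0][:,0]
obs=np.array([[515,53],[131,53],[322,259]]); M=[[77,-55,5],[77,55,5],[2,0,37]]
for d in(0,3,6,9,-3): print(d,pr(pts(M,d,0,0)).round(0).tolist())
s=least_squares(lambda v:np.r_[(pr(pts(M[:2],v[0],0,v[1]))-obs[:2]).ravel(),v[1]],[0,0]);print(s.x,s.fun.round(1))
E
```

```text
0 [[519.0, 49.0], [120.0, 49.0], [320.0, 316.0]]
3 [[511.0, 49.0], [128.0, 49.0], [320.0, 313.0]]
6 [[504.0, 50.0], [136.0, 50.0], [320.0, 309.0]]
9 [[497.0, 52.0], [143.0, 52.0], [320.0, 306.0]]
-3 [[527.0, 50.0], [112.0, 50.0], [320.0, 319.0]]
[ 4.24843779 -2.65408827] [-3.5 -1.6 -3.1 -1.6 -2.7]
```

```bash
python3 - <<'E'
from h import *
F=status.read_contact_force
q=hq(T[2],np.radians(-20)); G=place(T,[-.018,0,.046]); p=tcp(G,q)
r.servo_line(p+[0,0,.10],q,v=.20)
r.servo_line(p+[0,0,.015],q,v=.10); f0=F(); print(f0.round(1),status.read_ft_torque().round(2))
print(r.servo_line(p-[0,0,.008],q,v=.02,contact_N=4),(status.read_eef_pos()-p).round(4),F().round(1),status.read_ft_torque().round(2),status.read_time())
w=eyes.camera("wrist")[:,:,::-1]; cv2.imwrite("pics/m4.png",np.hstack([cv2.resize(w,(400,300)),cv2.resize(eyes.camera("scene")[200:360,120:320,::-1],(375,300))]))
E
```

```text
[ 0.   0.7 -2.9] [-0.14 -1.44  0.01]
True [0.0001 0.0001 0.0026] [1.3 0.9 3.7] [ 0.02 -0.82 -0.03] 18.35
```

View pics/m4.png

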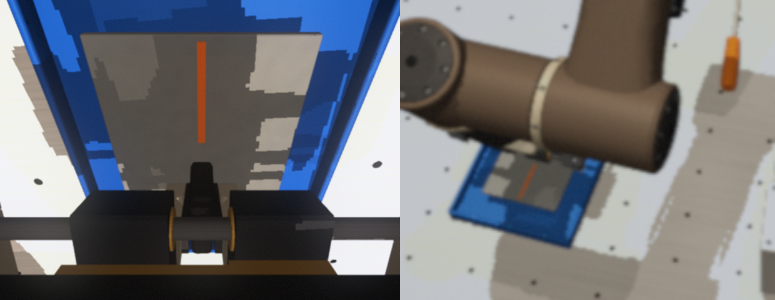

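The cover is inside the tray and has touched the floor. I'll ease the grip, settle it and release.

```bash
python3 - <<'E'
from h import *
F=status.read_contact_force
q=hq(T[2],np.radians(-20)); p=status.read_eef_pos()
r.move_gripper(0,6); print(F().round(1))
print(r.servo_line(p-[0,0,.003],q,v=.02,contact_N=5),(status.read_eef_pos()-p).round(4),F().round(1))
r.move_gripper(.45); print(F().round(1))
z=R.from_quat(q).as_matrix()[:,2]
r.servo_line(status.read_eef_pos()-z*.08,q,v=.12)
r.servo_line(status.read_eef_pos()+[0,0,.04],hq(T[2],0),v=.2)
# over to the bay, shut
q=hq(H[2],np.radians(12)); B=place(H,un(56,-12))
r.move_gripper(0,20)
r.move_pose(tcp(B,q,.0187+.12),q); print(status.read_time())
w=eyes.camera("wrist")[:,:,::-1].copy(); px=wproj([B,*place(H,[un(56,-12,16),un(56,-12,-16),un(40,-12),un(72,-12)])])
for x,y in px: cv2.drawMarker(w,(int(x),int(y)),(0,255,0),cv2.MARKER_CROSS,9,1)
cv2.imwrite("pics/m5.png",np.hstack([cv2.resize(w,(440,330)),cv2.resize(eyes.camera("top")[140:245,370:460,::-1],(283,330))]))
E
```

```text
[ 0.3 -0.2 -1.4]
False [-0.0002  0.0001 -0.0032] [-0.2  1.3 -0.1]
[-0.9 -0.5 -0.3]
23.3417
```

View pics/m5.png

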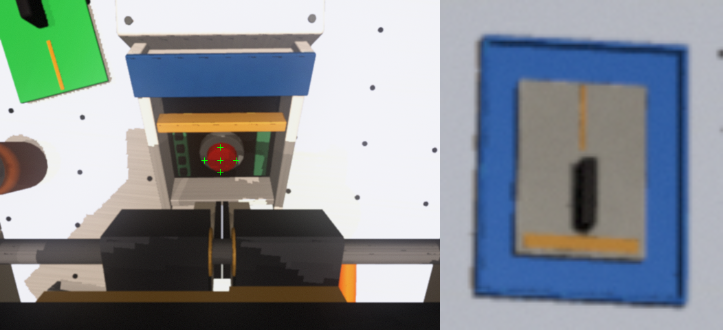

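The cover lies flat in the tray, handle up. The button centre at about (221,157) matches the projected marker at (221,159). Now the press.

```bash
python3 - <<'E'
from h import *
F=status.read_contact_force; q=hq(H[2],np.radians(13)); M=R.from_quat(q).as_matrix()
B=place(H,un(56,-12)); d=place([0,0,H[2]],un(0,1)-un(0,0))*1e3   # outward unit normal
p=tcp(B,q,.0187)-M[:,0]*.007
r.servo_line(p+d*.05,q,v=.15); r.servo_line(p+d*.012,q,v=.08); f0=F()
h1=r.servo_line(p-d*.004,q,v=.02,contact_N=2.5); print(h1,((status.read_eef_pos()-p)@d*1e3).round(2),((F()-f0)@d).round(1))
for k in range(14):
    t=status.read_eef_pos()-d*.001
    r.servo_line(t,q,v=.02); f=(F()-f0)@d; print(((status.read_eef_pos()-p)@d*1e3).round(2),f.round(1))
    if f>13: break
cv2.imwrite("pics/w6.png",eyes.camera("wrist")[:,:,::-1])
E
```

```text
True -3.84 2.6
-4.85 3.6
-5.87 3.9
-6.9 4.4
-7.64 10.4
-7.99 17.2
```

View pics/w6.png

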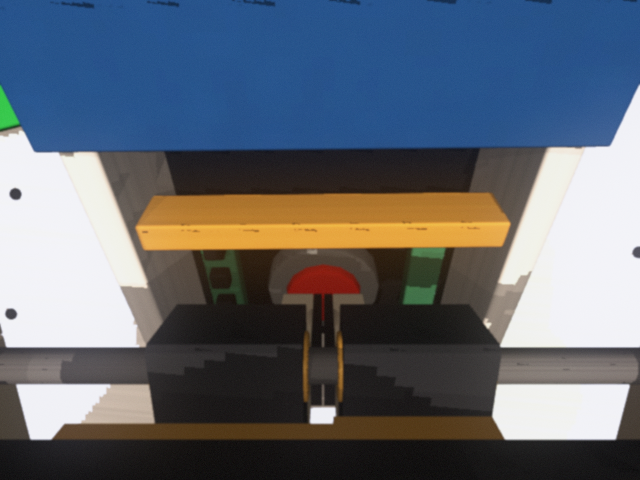

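The force rises gently and then steeply, as at a hard stop. But the two tips together span about the button's 32 mm, so they could be resting on its ring. I'll retract and repeat with one finger only, and compare the stop depth.

```bash
python3 - <<'E'
from h import *
F=lambda n=4: np.mean([ (r.sleep(.02),status.read_contact_force())[1] for _ in range(n)],0)
q=hq(H[2],np.radians(13)); M=R.from_quat(q).as_matrix()
B=place(H,un(56,-12)); d=place([0,0,H[2]],un(0,1)-un(0,0))*1e3
p=tcp(B,q,.0187)-M[:,0]*.007
r.servo_line(p+d*.03,q,v=.08)
r.move_gripper(.30); w=status.read_gripper_width()*.088; print("gap",w,status.read_time())
p=p+M[:,1]*(w/2+.008)
r.servo_line(p+d*.03,q,v=.08); r.servo_line(p+d*.003,q,v=.06); f0=F(8)
for k in range(24):
    r.servo_line(p+d*(.002-k*.0006),q,v=.02); f=(F()-f0)@d; print(((status.read_eef_pos()-p)@d*1e3).round(2),f.round(1),end="; ")
    if f>14: break
cv2.imwrite("pics/w7.png",eyes.camera("wrist")[200:,100:540,::-1]); print(status.read_time())
E
```

```text
gap 0.02614358376765121 28.1167
2.16 0.6; 1.39 0.4; 0.78 0.1; 0.19 0.6; -0.38 1.8; -0.97 1.6; -1.62 2.2; -2.21 2.2; -2.8 2.7; -3.4 3.2; -4.01 3.6; -4.62 3.3; -5.21 3.7; -5.79 3.9; -6.4 4.4; -7.02 4.8; -7.6 4.9; -7.98 9.5; -8.26 14.4; 35.3333
```

View pics/w7.png

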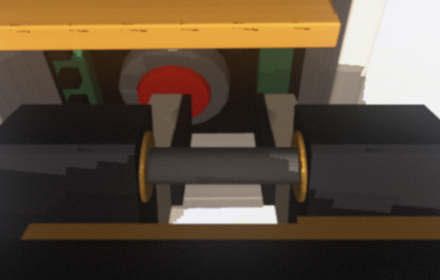

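One finger is on the red button. It starts moving at about 1.6 N, reaches 4.9 N after about 7 mm, then stops hard, so it is fully down. I'll retract clear and check.

```bash
python3 - <<'E'
from h import *
q=status.read_orientation(); d=place([0,0,H[2]],un(0,1)-un(0,0))*1e3
r.servo_line(status.read_eef_pos()+d*.03,q,v=.06); r.servo_line(status.read_eef_pos()+d*.03+[0,0,.10],q,v=.15)
r.sleep(.5); print(status.read_time(),status.read_contact_force().round(1))
w=eyes.camera("wrist")[:,:,::-1]; cv2.imwrite("pics/m8.png",np.hstack([cv2.resize(w,(400,300)),cv2.resize(eyes.camera("top")[100:280,140:465,::-1],(400,222)).__class__(0) if 0 else cv2.resize(eyes.camera("top")[60:360,120:520,::-1],(400,300))]))
E
```

```text
37.4833 [0.2 0.3 0.4]
```

View pics/m8.png

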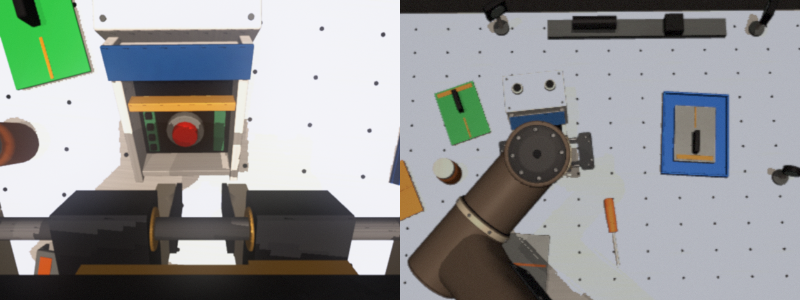

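The button at (185,133) is up again, the cover lies flat in the tray at (695,133), the jar, screwdriver and lenses look undisturbed, and the gripper is clear of everything.

```bash
python3 -c "
from station import r
print(r.job_done())"
```

```text
the job is handed in; nothing more can be done
None
```

The cover lies flat in the blue tray, handle up; the red test button was pressed fully down twice (I repeated it with one finger to be sure) and sprang back; the lens, jar and screwdriver were left alone, and the job was handed in at about 37.5 s.

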